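Widen the weighing bay's telescopic stop and weigh the long carton

ROBOT

A 6-joint arm with a two-finger parallel gripper is mounted at the origin on the work surface. World frame = base frame: x ahead of the robot, y to its left, z up, the work surface at z = 0. Lengths are in mm, angles in rad, forces in N, time in s.
With the tool pointing down it reaches from about 325 to 1000 mm from the base axis. Payload 5.1 kg.
Tool frame: the origin (TCP) lies at the very end of the fingers, on their centre line; the grasp point (between the pads) lies 19 mm behind it; z points along the fingers, y is the line along which they close (so a half turn about z gives the same grasp; the last joint's range is limited). The gripper opens to 85 mm and grips with 20 to 120 N. Pads are 22 mm wide; open, the fingers measure 114 mm over their backs; the gripper's body (76 mm by 85 mm) begins 54 mm behind the grasp point. The pads swing forward as they close: fully open they stand 13 mm farther back than shut.
Start: joints at [1.178, 0.124, 1.65, -0, 1.367, -0.083], TCP at [198.185, 619.037, 231.322] pointing down, gripper open.
Joint ranges: [-2.61, 2.61], [-1.02, 2.33], [0.03, 2.71], [-1.35, 4.49], [0.32, 2.68], [-2.91, 2.91]. Speed limits (rad/s): [2.57, 2.57, 3.14, 3.14, 3.14, 3.14].

INTERFACE

Orientations are given as a rotation vector (axis times angle).
In Python, from plant import bot, grab_frame gives the robot as it stands. The module is installed in compiled form; this text tells all that it offers.
- The arm moves only by the tool carry_out, never from a script. Its arguments are lists of equal length, an entry for each row: "delta_pos": the shift along the tool's x, y, z in cm, a list of three; "angular": the turn, a rotation vector about the tool's x, y, z in degrees, a list of three; "fingers": the opening, from 0 (shut) to 1 (fully open). In form: {"delta_pos": [[dx, dy, dz], ...], "angular": [[wx, wy, wz], ...], "fingers": [fingers, ...]}. A call has 1 to 8 rows; each row is the pose to reach, as a shift and turn from the pose commanded when the call began, along the tool's axes at that moment; what a row does not reach only later rows make up. A row lasts 1/12 s, in which the tool goes at most 41.7 mm and 7.16 degrees, less where a joint would pass 70% of its speed; a pose out of reach is approached as far as the arm can. A call with a gripper value outside its range is refused whole. The fingers move at their own pace and stop on an object; "newtons" is the grip in N (left out, the last holds). Time passes only in rows, so rows that repeat a pose let the fingers close. It gives the time, the measured TCP pose, the force, the opening and the grip force at its end, in the units of the state.
- bot.observe(): the state, without advancing time (a new reading comes with each control period).
- grab_frame(name): name is "scene" or "top" or "wrist"; returns a dict with "color" (420x560x3 uint8, red, green, blue), "fovy" (degrees; the focal length in pixels is half the picture's height over the tangent of half this angle, whatever the lens; pixels are square), "cx", "cy" (the principal point, pixels), "view" (4x4, takes a point from world to camera coordinates). Camera axes: x right, y down, z forward; pixel columns grow to the right and rows downward; lengths in mm; the calibration is good to about 2 mm. A picture is of the moment at which its call begins. There is no depth.
- bot.finish_job(): hands the job in; it is judged then, once.
The state is a dict: "time_s": time; "qpos": joint angles; "joint_vel": joint speeds; "joint_torque": joint torques, N m; "tool_pos": TCP position; "tool_rot": TCP orientation; "force": force on the tool from outside, world axes, zero at the start; "moment": the same for the moment, N m; "gripper_width": opening from 0.0 (shut) to 1.0 (fully open); "finger_force": force on a finger pad.
Only numpy, scipy, OpenCV 4.12 (cv2) and the standard library are available. Lean on these libraries where they do the work, as an engineer would, in place of code of your own. Each camera call takes 0.05 s, during which the arm holds its last target. There are 200 camera calls.

TASK

The long carton does not fit the bay of the weighing station: press the spring pin of the telescopic stop flush, slide the stop arm outwards to the next hole so that its pin pops up there, then lay the longest of the three cartons flat on the steel weighing plate, lengthwise between the fence and the stop plate. When it lies there and is let go, press the read button fully down and release it, leaving the arm in that hole and everything else on the bench where it is.

Things in the scene. Friction and masses are not known exactly. Their poses are not given: they have to be found in the camera images.
- station: weighing station, fixed: grey base 200 x 320 x 10 mm carrying all the below. Origin at bench level under the bay; x points across the bay to the telescopic tube, y along the tube, the way the stop arm slides out, z up. Aluminium outer tube 36 mm square, along y at x = 60 mm, y = -165 to 15, top at z = 54; 17 mm square holes in its top at y = -100, -60, -20, joined by a 10 mm slot
- bay (a point): centre of the widened bay on top of the steel weighing plate: x = -25, y = 2, z = 13 mm in the station's frame, same axes. Plate 120 (x) x 118 (y) mm. Fixed fence at the bay's low-y end: face at y = -60, x from -72 to 32, top at z = 52. Bay length along y 84 mm at the start, 124 mm with the arm in the second hole
- stop_arm (a joint): stop arm: inner tube sliding in the outer one, with an aluminium stop plate (8 mm thick, across the bay, top at z = 50 mm) and a grip at its end. 0 m at the start, pin in the first hole; 0.040 in the second (the next), 0.080 in the third; about 1.5 mm play either way, 1 N sliding friction. It cannot leave a hole while the pin stands up in it
- grip (a point): centre to grasp of the stop arm's black upright grip: flat bar 30 mm across (station x), 16 mm thick (station y), rising from 20 to 115 mm above the bench; the point is 92 mm above the bench and moves with the arm
- pin (a joint): spring pin on the stop arm: 0 m up, 7 mm proud of the tube; 0.007 flush (5 N; 2 N at first), end stop 0.0085. Pressed 5 mm or more, its 14 mm square shoulder clears the wall and the arm slides, even dragged by friction of fingertips pressing the pin. Once 5 mm off the hole it stays caught under the wall (2 mm proud, in the slot) unpressed, and springs up by itself at the next hole
- pin_top (a point): centre of the top of the spring pin: round steel stud 9 mm across on the tube's top face; at the start 61 mm above the bench
- carton_long_c (a point): centre of the long carton, plain cardboard, 110 (its x) x 56 (its y) x 44 mm (z), about 0.2 kg, lying flat; it is the longest of the three cartons
- read_button_top (a point): top centre of the read button: grey, 26 mm across, in a black round housing 42 mm across, on the station's base beyond the fence; 28 mm above the bench when up
- read_button (a joint): read button: 0 m up, 0.006 fully down (about 5 N); springs back
- carton_long: the long carton; origin at the centre of its underside
- carton_mid_c (a point): centre of the middle carton, 80 x 56 x 44 mm, to be left alone
- carton_cube_c (a point): centre of the squat carton, 60 x 60 x 52 mm, to be left alone
- tape_roll: brown roll of tape lying flat, 84 mm across, 48 mm high, bystander; origin at its underside
- mug: white mug, 76 mm across, 90 mm high, bystander; origin at its underside
- stapler: black stapler, 130 x 32 x 38 mm, bystander; origin at its underside
- scanner: hand scanner on its foot, 80 x 50 x 60 mm, bystander; origin at its underside
- marker: grey marker pen lying down, 16 mm thick, 120 to 136 mm long, bystander; origin at its underside

How it is judged (in metres and radians):
On the way, in this order (a step that is already met when the one before it is completed fails the run):
1. the pin is pressed in while the arm still stands in its first hole (value of joint pin above 0.005 m and value of joint stop_arm below 0.006 m).
2. the stop arm is in the next hole with its pin up (value of joint stop_arm between 0.036 and 0.044 m and value of joint pin below 0.002 m), for 0.2 s.
3. the long carton lies flat and let go in the bay (all of step 2 and x of carton_long_c in the frame of station between -0.055 and 0.008 m and y of carton_long_c in the frame of station between -0.011 and 0.015 m and z of carton_long_c in the frame of station between 0.029 and 0.041 m and angle between carton_long_c's own z axis and vertical below 0.12 rad and angle between the x axis of carton_long_c and the y axis of station, either way round below 0.25 rad and contact force between the fingers and carton_long below 0.05 N and linear speed of carton_long below 0.02 m/s), for 0.2 s.
4. the read button is pressed fully down with the carton in the bay (all of step 2 and x of carton_long_c in the frame of station between -0.055 and 0.008 m and y of carton_long_c in the frame of station between -0.011 and 0.015 m and z of carton_long_c in the frame of station between 0.029 and 0.041 m and angle between carton_long_c's own z axis and vertical below 0.12 rad and angle between the x axis of carton_long_c and the y axis of station, either way round below 0.25 rad and value of joint read_button above 0.005 m).
At the end, for the whole second after the job is handed in: stop arm in the second hole (36 to 44 mm) with the pin up (within 2 mm); long carton at rest, flat (0.12 rad) on the weighing plate between fence and stop plate, along the bay (0.25 rad), its centre from 30 mm before to 33 mm behind the bay's middle across it; button up again (all of step 2 and x of carton_long_c in the frame of station between -0.055 and 0.008 m and y of carton_long_c in the frame of station between -0.011 and 0.015 m and z of carton_long_c in the frame of station between 0.029 and 0.041 m and angle between carton_long_c's own z axis and vertical below 0.12 rad and angle between the x axis of carton_long_c and the y axis of station, either way round below 0.25 rad and linear speed of carton_long below 0.02 m/s and value of joint read_button below 0.001 m); the robot touches nothing.
It fails at once if another thing on the bench is moved by more than 30 mm (distance of any of carton_mid_c, carton_cube_c, tape_roll, mug, stapler, scanner, marker from where it was at the start of the episode above 0.03 m).
It also fails if it takes over 70 s, if anything falls off the work surface, if the arm or the gripper's body presses on something with over 40 N, if the wrist force passes 120 N, or if a joint passes its speed limit or range.

## Working session

There is one attempt and no reset: what is moved stays moved. The work goes in short steps, Python scripts to look and compute and a tool call to move; the robot and the scene stay as the last step left them, time stands still between calls to the robot, and variables do not carry over. Pictures are saved under pics/ and viewed, at most 10 in all, crops included, and the job is handed in when it is done.

Besides the shell and the picture viewer there is one more tool, called after ">>>" by a JSON object that holds its "name" and its "arguments", one argument or row to a line. carry_out: Moves the arm, as the interface text tells. Its arguments: {"type":"object","properties":{"delta_pos":{"type":"array","items":{"type":"array","items":{"type":"number"}}},"angular":{"type":"array","items":{"type":"array","items":{"type":"number"}}},"fingers":{"type":"array","items":{"type":"number"}},"newtons":{"type":"number"}},"required":["delta_pos","angular","fingers"]}

```bash
mkdir -p pics
cat > h.py <<'E'
import numpy as np, cv2
from plant import bot, grab_frame
def K(f):
    h=f["color"].shape[0]; fl=h/2/np.tan(np.radians(f["fovy"])/2); return fl,f["cx"],f["cy"]
def save(f,n): cv2.imwrite("pics/"+n,f["color"][:,:,::-1])
def back(f,u,v,z):
    fl,cx,cy=K(f); V=np.array(f["view"]); R=V[:3,:3]; c=-R.T@V[:3,3]
    d=R.T@np.array([(u-cx)/fl,(v-cy)/fl,1]); return c+d*(z-c[2])/d[2]
def proj(f,p):
    fl,cx,cy=K(f); q=np.array(f["view"])@np.append(p,1); return fl*q[0]/q[2]+cx,fl*q[1]/q[2]+cy
E
python3 - <<'E'
from h import *
import pickle
a={n:grab_frame(n) for n in("scene","top")}
for n in a: save(a[n],n+"0.png"); print(n,K(a[n]))
pickle.dump(a,open("f0.pkl","wb"))
s=bot.observe();print(s)
E
```

```text
scene (np.float64(408.68535775254054), 279.83555009448384, 208.17231017595154)
top (np.float64(385.9486022456308), 282.84193814004334, 204.233429316972)
{'time_s': 0.1, 'qpos': array([ 1.17837215e+00,  1.24454580e-01,  1.65152609e+00, -2.23546673e-06,
        1.36748716e+00, -8.25994220e-02]), 'joint_vel': array([-0.00020249,  0.00059112, -0.00102249, -0.001518  ,  0.00198042,
       -0.0003992 ]), 'joint_torque': array([ 1.90808078e-04, -4.24931002e+01, -3.66654181e+01, -1.12871876e-04,
        3.94979113e-03,  6.15721149e-06]), 'tool_pos': array([197.99928759, 618.53948971, 230.17313385]), 'tool_rot': array([-4.84658756e-01, -3.10353726e+00,  2.86323119e-03]), 'force': array([-0.46425365, -1.0172395 , -0.30077125]), 'moment': array([ 0.0357963 , -0.03822606, -0.02030525]), 'finger_force': 0.0, 'gripper_width': 1.0009051360890067}
```

View pics/top0.png

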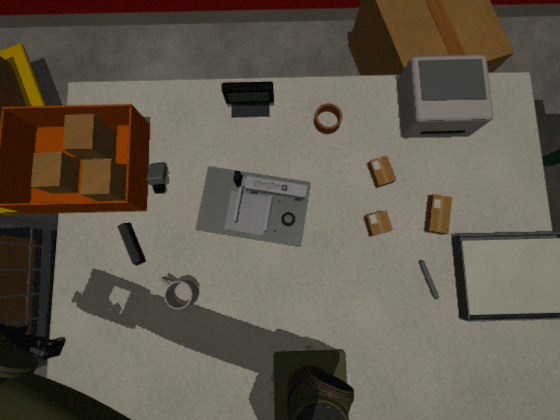

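View pics/scene0.png

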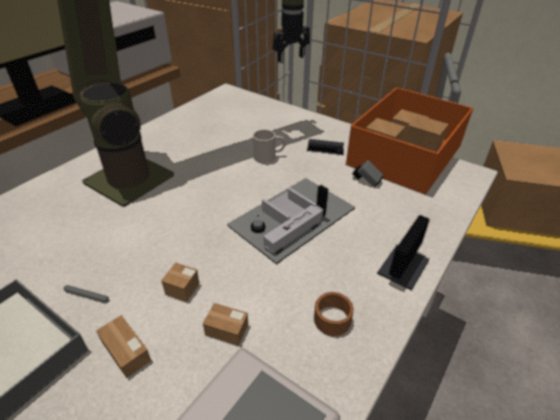

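The top view shows the station at about (253,206), with grip at (238,178), pin near (284,187) and button at (288,218). The long carton is at (439,214), the mid carton at (382,171) and the cube at (377,223). The scene view agrees.

Run:
```python
from h import *
import pickle
f=pickle.load(open("f0.pkl","rb"))["top"]
c=f["color"]
a=cv2.resize(c[160:252,190:315],None,fx=6,fy=6,interpolation=cv2.INTER_CUBIC)
cv2.imwrite("pics/cropS.png",a[:,:,::-1])
b=cv2.resize(c[145:245,355:460],None,fx=6,fy=6,interpolation=cv2.INTER_CUBIC)
cv2.imwrite("pics/cropC.png",b[:,:,::-1])
for n,u,v,z in [("base",315,400,0),("pin",284,187,61),("button",288,218,28),("grip",238,176,115),("long",439,214,44)]: print(n,back(f,u,v,z).round())
print(-f["view"][:3,:3].T@f["view"][:3,3])
```

```text
base [-30. -13.   0.]
pin [571.  59.  61.]
button [484.  50.  28.]
grip [594. 187. 115.]
long [ 483. -393.   44.]
[ 331.52550678   70.2072365  1163.28249697]
```

View pics/cropS.png

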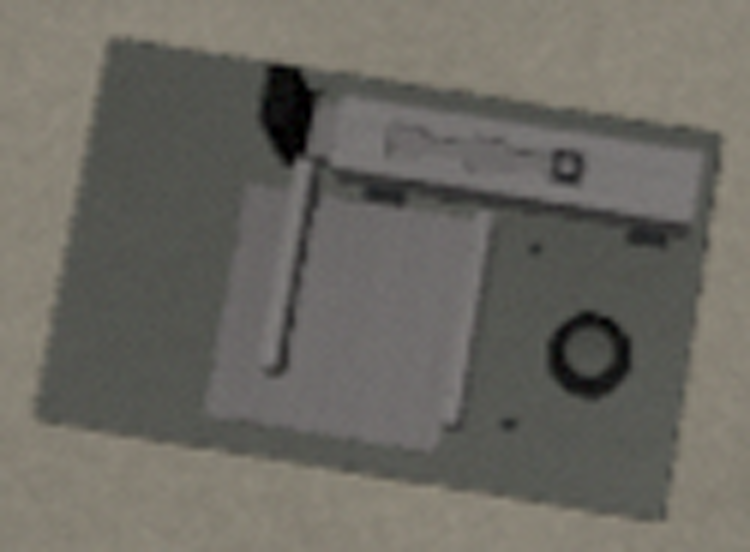

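View pics/cropC.png

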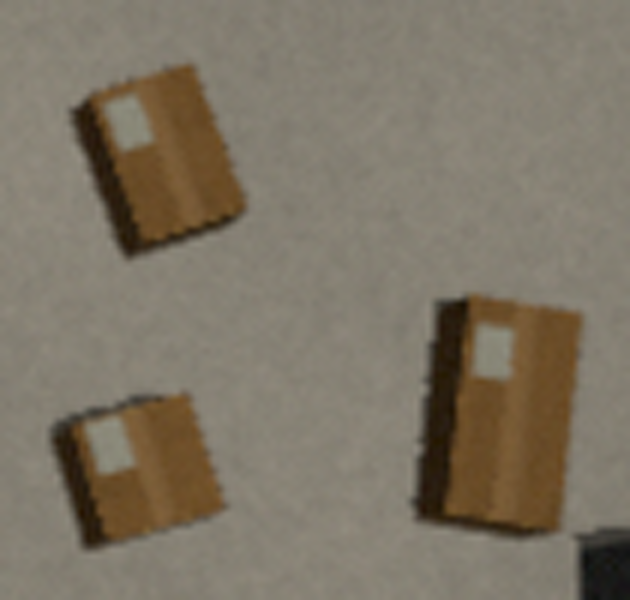

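Station corners in the crop are (110,38), (720,132), (665,520) and (38,420), with the pin at (567,165) and the button at (590,353). The long carton's top corners are (470,295), (582,312), (560,530) and (445,515).

Run:
```python
from h import *
import pickle
f=pickle.load(open("f0.pkl","rb"))["top"]
S=[back(f,190+(u-2.5)/6,160+(v-2.5)/6,10) for u,v in [(110,38),(720,132),(665,520),(38,420)]]
S=np.array(S);print("station",S.round(),[np.linalg.norm(S[i]-S[i-1]).round() for i in range(4)])
y=(S[0]+S[3]-S[1]-S[2])[:2];x=(S[0]+S[1]-S[2]-S[3])[:2]
th=np.arctan2(y[1],y[0])-np.pi/2;th2=np.arctan2(x[1],x[0]);print("yaw",np.degrees([th,th2]))
P=lambda u,v,z:back(f,190+(u-2.5)/6,160+(v-2.5)/6,z)
t=(2*th+th2)/3; R=np.array([[np.cos(t),-np.sin(t)],[np.sin(t),np.cos(t)]])
pin=P(567,165,61);b=P(590,353,28);print("pin",pin,"but",b,"gripfoot")
o=pin[:2]-R@[60,-100];print("origin",o,"base corners in st",((S[:,:2]-o)@R).round(),"button st",(b[:2]-o)@R)
print("grip top st",(P(288,85,115)[:2]-o)@R, "plate corners",((np.array([P(u,v,13)[:2] for u,v in[(245,185),(205,410),(435,452),(492,212)]])-o)@R).round())
C=np.array([back(f,355+(u-2.5)/6,145+(v-2.5)/6,44) for u,v in [(470,295),(582,312),(560,530),(445,515)]])
print("carton",C.round(),C.mean(0),[np.linalg.norm(C[i]-C[i-1]).round() for i in range(4)])
d=(C[0]+C[1]-C[2]-C[3]);print("long axis yaw",np.degrees(np.arctan2(d[1],d[0])))
from scipy.spatial.transform import Rotation as Ro
print(Ro.from_rotvec(bot.observe()["tool_rot"]).as_matrix().round(3)); print(R)
```

```text
station [[655. 292.  10.]
 [598. -20.  10.]
 [401.  15.  10.]
 [458. 326.  10.]] [np.float64(199.0), np.float64(317.0), np.float64(199.0), np.float64(317.0)]
yaw [-10.40485061  -9.92724444]
pin [571.17425289  59.15803706  61.        ] but [483.09305776  49.83930388  28.        ] gripfoot
origin [529.91788134 168.23558657] base corners in st [[ 101.  144.]
 [ 100. -173.]
 [ -99. -174.]
 [ -98.  143.]] button st [ -25.01915883 -124.83703597]
grip top st [65.97203689 32.60892443] plate corners [[ 35.  61.]
 [-81.  61.]
 [-84. -56.]
 [ 40. -65.]]
carton [[ 544. -381.   44.]
 [ 534. -435.   44.]
 [ 427. -414.   44.]
 [ 436. -359.   44.]] [ 485.3162944  -397.00656536   44.        ] [np.float64(110.0), np.float64(55.0), np.float64(109.0), np.float64(56.0)]
long axis yaw -11.34169566381548
[[-0.952  0.305 -0.001]
 [ 0.305  0.952 -0.002]
 [ 0.    -0.002 -1.   ]]
[[ 0.98405421  0.17786881]
 [-0.17786881  0.98405421]]
```

```bash
cat >> h.py <<'E'
from scipy.spatial.transform import Rotation as Ro
O=np.array([530.,168.2]); YAW=np.radians(-10.25)
RS=np.array([[np.cos(YAW),-np.sin(YAW)],[np.sin(YAW),np.cos(YAW)]])
def st(x,y): return O+RS@[x,y]
def move(xy,z,head):
    "shift (cm) and turn (deg) in tool axes to TCP target; head = heading of tool y, deg"
    s=bot.observe(); T=Ro.from_rotvec(s["tool_rot"]); h=np.radians(head)
    y=np.array([np.cos(h),np.sin(h),0]); zz=np.array([0,0,-1.]); G=Ro.from_matrix(np.c_[np.cross(y,zz),y,zz])
    d=T.inv().apply(np.append(xy,z)-s["tool_pos"])/10
    print("delta",d.round(2),"turn",np.degrees((T.inv()*G).as_rotvec()).round(2),"at",s["tool_pos"].round(1),"t",s["time_s"],"F",s["force"].round(1))
E
python3 -c "
from h import *
move(st(60,-100),130,79.75)"
```

```text
delta [-52.61 -41.88  10.09] turn [-0.11 -0.02 -7.5 ] at [198.  618.5 230.2] t 0.1 F [-0.5 -1.  -0.3]
```

>>> {"name": "carry_out", "arguments": {
  "delta_pos": [
    [-52.6,-41.9,3],
    [-52.6,-41.9,3],
    [-52.6,-41.9,3],
    [-52.6,-41.9,3],
    [-52.6,-41.9,3],
    [-52.6,-41.9,3],
    [-52.6,-41.9,3],
    [-52.6,-41.9,3]
  ],
  "angular": [
    [0,0,-7.5],
    [0,0,-7.5],
    [0,0,-7.5],
    [0,0,-7.5],
    [0,0,-7.5],
    [0,0,-7.5],
    [0,0,-7.5],
    [0,0,-7.5]
  ],
  "fingers": [0,0,0,0,0,0,0,0]
}}

```text
time_s: 0.77
tool_pos: [383.4, 340.1, 216.0]
tool_rot: [-0.28, -3.129, 0.0]
force: [0.4, 0.2, 0.3]
gripper_width: 0.002
finger_force: 0.0
```

```bash
python3 -c "
from h import *
move(st(60,-100),130,79.75)"
```

```text
delta [-23.48 -24.31   8.6 ] turn [-0.02 -0.01  0.02] at [383.4 340.1 216. ] t 0.7667 F [0.4 0.2 0.3]
```

>>> {"name": "carry_out", "arguments": {
  "delta_pos": [
    [-23.5,-24.3,8.6],
    [-23.5,-24.3,8.6],
    [-23.5,-24.3,8.6],
    [-23.5,-24.3,8.6],
    [-23.5,-24.3,8.6],
    [-23.5,-24.3,8.6],
    [-23.5,-24.3,8.6],
    [-23.5,-24.3,8.6]
  ],
  "angular": [
    [0,0,0],
    [0,0,0],
    [0,0,0],
    [0,0,0],
    [0,0,0],
    [0,0,0],
    [0,0,0],
    [0,0,0]
  ],
  "fingers": [0,0,0,0,0,0,0,0]
}}

```text
time_s: 1.43
tool_pos: [563.1, 71.6, 133.4]
tool_rot: [-0.281, -3.129, -0.0]
force: [0.3, 1.0, 0.0]
gripper_width: 0.001
finger_force: 0.0
```

>>> {"name": "carry_out", "arguments": {
  "delta_pos": [
    [0,0,0],
    [0,0,0],
    [0,0,0]
  ],
  "angular": [
    [0,0,0],
    [0,0,0],
    [0,0,0]
  ],
  "fingers": [0,0,0]
}}

```text
time_s: 1.68
tool_pos: [562.2, 73.5, 133.7]
tool_rot: [-0.282, -3.128, -0.0]
force: [0.6, -0.0, 0.5]
gripper_width: -0.002
finger_force: 0.0
```

```bash
python3 -c "
from h import *
import pickle
move(st(60,-100),75,79.75)
f=grab_frame('wrist'); save(f,'w1.png'); pickle.dump(f,open('w1.pkl','wb'))
print(K(f)); print('pin',proj(f,np.append(st(60,-100),61)),'tcp',proj(f,bot.observe()['tool_pos']),'but',proj(f,np.append(st(-25,-125),28)))"
```

```text
delta [-1.15 -1.25  5.87] turn [ 0.   -0.08 -0.04] at [562.2  73.5 133.7] t 1.6833 F [ 0.6 -0.   0.5]
(np.float64(312.8738769370936), 278.63385786793623, 206.4985863199381)
pin (np.float64(260.5085561885005), np.float64(234.12978234038292)) tcp (np.float64(278.6521674110033), np.float64(263.9599924992074)) but (np.float64(228.15449261507075), np.float64(113.32940348907455))
```

View pics/w1.png

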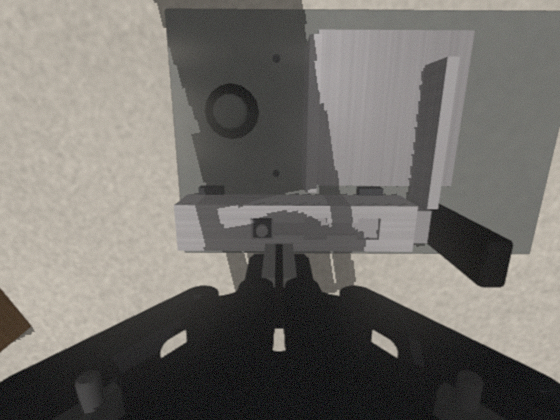

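The pin is at (262,231) against a predicted (260,234), and the button at (231,112) against (228,113). Both agree within about 2 mm, so I descend onto the pin.

>>> {"name": "carry_out", "arguments": {
  "delta_pos": [
    [-0.95,-1.15,3],
    [-0.95,-1.15,6.6],
    [-0.95,-1.15,6.8],
    [-0.95,-1.15,6.8]
  ],
  "angular": [
    [0,0,0],
    [0,0,0],
    [0,0,0],
    [0,0,0]
  ],
  "fingers": [0,0,0,0]
}}

```text
time_s: 2.07
tool_pos: [567.5, 61.7, 64.5]
tool_rot: [-0.278, -3.124, 0.001]
force: [0.2, -0.9, -0.0]
gripper_width: -0.001
finger_force: 0.0
```

>>> {"name": "carry_out", "arguments": {
  "delta_pos": [
    [0,0,0.2],
    [0,0,0.4],
    [0,0,0.4],
    [0,0,0.4]
  ],
  "angular": [
    [0,0,0],
    [0,0,0],
    [0,0,0],
    [0,0,0]
  ],
  "fingers": [0,0,0,0]
}}

```text
time_s: 2.4
tool_pos: [570.9, 60.9, 63.9]
tool_rot: [0.28, 3.127, 0.0]
force: [-0.1, -0.1, 0.4]
gripper_width: 0.005
finger_force: 0.0
```

>>> {"name": "carry_out", "arguments": {
  "delta_pos": [
    [0,0,0.2],
    [0,0,0.4],
    [0,0,0.5],
    [0,0,0.5],
    [0,0,0.5]
  ],
  "angular": [
    [0,0,0],
    [0,0,0],
    [0,0,0],
    [0,0,0],
    [0,0,0]
  ],
  "fingers": [0,0,0,0,0]
}}

```text
time_s: 2.82
tool_pos: [570.8, 60.6, 58.0]
tool_rot: [0.281, 3.127, 0.001]
force: [1.4, 0.8, 3.3]
gripper_width: 0.001
finger_force: 1.6
```

>>> {"name": "carry_out", "arguments": {
  "delta_pos": [
    [0,0,0.2],
    [0,0,0.3],
    [0,0,0.3],
    [0,0,0.3]
  ],
  "angular": [
    [0,0,0],
    [0,0,0],
    [0,0,0],
    [0,0,0]
  ],
  "fingers": [0,0,0,0]
}}

```text
time_s: 3.15
tool_pos: [570.7, 60.5, 54.8]
tool_rot: [0.28, 3.127, 0.0]
force: [2.9, 0.2, 5.2]
gripper_width: 0.002
finger_force: 2.2
```

>>> {"name": "carry_out", "arguments": {
  "delta_pos": [
    [0,0.2,0.02],
    [0,0.5,0.02],
    [0,0.9,0.02],
    [0,1.3,0.02],
    [0,1.7,0.02],
    [0,2.0,0.02],
    [0,2.0,0.02]
  ],
  "angular": [
    [0,0,0],
    [0,0,0],
    [0,0,0],
    [0,0,0],
    [0,0,0],
    [0,0,0],
    [0,0,0]
  ],
  "fingers": [0,0,0,0,0,0,0]
}}

```text
time_s: 3.73
tool_pos: [573.9, 81.1, 54.3]
tool_rot: [0.28, 3.128, 0.001]
force: [3.5, 0.4, 5.2]
gripper_width: -0.004
finger_force: 2.4
```

```bash
python3 -c "
from h import *
import pickle
s=bot.observe();print(s['tool_pos'],s['force'])
f=grab_frame('top');f0=pickle.load(open('f0.pkl','rb'))['top']
a=np.vstack([cv2.resize(g['color'][160:210,215:315],None,fx=6,fy=6,interpolation=cv2.INTER_CUBIC) for g in (f0,f)])
cv2.imwrite('pics/drag.png',a[:,:,::-1])"
```

```text
[573.87262022  81.14232176  54.26395284] [3.50107671 0.42892325 5.17436421]
```

View pics/drag.png

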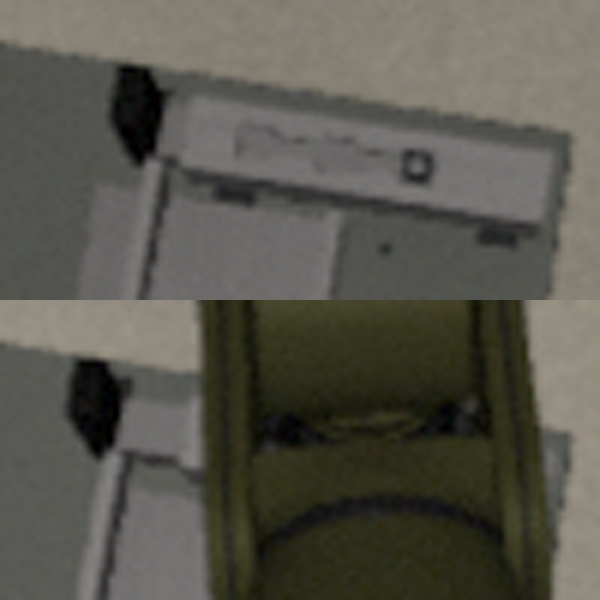

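The stop plate and grip moved about 43 crop pixels, roughly 20 mm, so the arm follows the fingertips. I'll drag another 19 mm and then lift.

>>> {"name": "carry_out", "arguments": {
  "delta_pos": [
    [0,0.4,0],
    [0,0.8,0],
    [0,1.2,0],
    [0,1.5,0],
    [0,1.8,0],
    [0,1.9,0],
    [0,1.9,0]
  ],
  "angular": [
    [0,0,0],
    [0,0,0],
    [0,0,0],
    [0,0,0],
    [0,0,0],
    [0,0,0],
    [0,0,0]
  ],
  "fingers": [0,0,0,0,0,0,0]
}}

```text
time_s: 4.37
tool_pos: [577.0, 99.4, 54.1]
tool_rot: [0.28, 3.129, 0.001]
force: [3.8, 0.2, 4.5]
gripper_width: 0.001
finger_force: 2.4
```

>>> {"name": "carry_out", "arguments": {
  "delta_pos": [
    [0,0,-0.15],
    [0,0,-0.3],
    [0,0,-0.3],
    [0,0,-0.3]
  ],
  "angular": [
    [0,0,0],
    [0,0,0],
    [0,0,0],
    [0,0,0]
  ],
  "fingers": [0,0,0,0]
}}

```text
time_s: 4.7
tool_pos: [576.6, 99.0, 56.9]
tool_rot: [-0.281, -3.128, -0.0]
force: [2.1, 0.2, 3.8]
gripper_width: -0.006
finger_force: 1.8
```

The pin still pushes 3.8 N at 4 mm depth, well above the 2 mm caught height, so it is in the hole. I lift and move on to the carton.

>>> {"name": "carry_out", "arguments": {
  "delta_pos": [
    [0,0,-4],
    [0,0,-8],
    [0,0,-9],
    [0,0,-9]
  ],
  "angular": [
    [0,0,0],
    [0,0,0],
    [0,0,0],
    [0,0,0]
  ],
  "fingers": [0,0,0,0]
}}

```text
time_s: 5.03
tool_pos: [578.1, 99.0, 150.4]
tool_rot: [0.28, 3.125, 0.001]
force: [0.9, 0.2, 0.8]
gripper_width: 0.0
finger_force: 0.0
```

```bash
python3 -c "
from h import *
move([485,-397],140,78.7); print(bot.observe()['qpos'].round(2))"
```

```text
delta [  0.33 -50.47   0.99] turn [0.06 0.22 1.05] at [578.1  99.  150.4] t 5.0333 F [0.9 0.2 0.8]
[ 0.08  0.05  1.87  0.    1.22 -1.31]
```

>>> {"name": "carry_out", "arguments": {
  "delta_pos": [
    [0.3,-50.5,1],
    [0.3,-50.5,1],
    [0.3,-50.5,1],
    [0.3,-50.5,1],
    [0.3,-50.5,1],
    [0.3,-50.5,1],
    [0.3,-50.5,1],
    [0.3,-50.5,1]
  ],
  "angular": [
    [0,0,1],
    [0,0,1],
    [0,0,1],
    [0,0,1],
    [0,0,1],
    [0,0,1],
    [0,0,1],
    [0,0,1]
  ],
  "fingers": [0.85,0.85,0.85,0.85,0.85,0.85,0.85,0.85]
}}

```text
time_s: 5.7
tool_pos: [512.7, -229.3, 137.2]
tool_rot: [-0.308, -3.121, -0.004]
force: [0.2, -0.5, 1.0]
gripper_width: 0.846
finger_force: 0.0
```

```bash
python3 -c "
from h import *
move([485,-397],140,78.7)"
```

```text
delta [ -0.56 -16.99  -0.32] turn [ 0.13 -0.35  0.04] at [ 512.7 -229.3  137.2] t 5.7 F [ 0.2 -0.5  1. ]
```

>>> {"name": "carry_out", "arguments": {
  "delta_pos": [
    [-0.6,-17.2,0],
    [-0.6,-17.2,0],
    [-0.6,-17.2,0],
    [-0.6,-17.2,0],
    [-0.6,-17.2,0],
    [-0.6,-17.2,0],
    [-0.6,-17.2,0]
  ],
  "angular": [
    [0,0,0],
    [0,0,0],
    [0,0,0],
    [0,0,0],
    [0,0,0],
    [0,0,0],
    [0,0,0]
  ],
  "fingers": [0.85,0.85,0.85,0.85,0.85,0.85,0.85]
}}

```text
time_s: 6.28
tool_pos: [486.6, -397.2, 137.7]
tool_rot: [-0.309, -3.122, -0.006]
force: [0.9, 0.2, -0.0]
gripper_width: 0.847
finger_force: 0.0
```

```bash
python3 -c "
from h import *
import pickle
move([485,-397],12,78.7)
f=grab_frame('wrist'); t=grab_frame('top')
F=t['color'][160:252,190:315]
a=np.vstack([f['color'],cv2.resize(F,(560,412),interpolation=cv2.INTER_CUBIC)])
a=cv2.resize(a,None,fx=.72,fy=.72,interpolation=cv2.INTER_AREA)
cv2.imwrite('pics/w2.png',a[:,:,::-1])
C=[[544,-381],[534,-435],[427,-414],[436,-359]]
print([np.round(np.array(proj(f,c+[44]))*.72) for c in C])"
```

```text
delta [ 0.1  -0.06 12.57] turn [ 0.2  -0.25 -0.01] at [ 486.6 -397.2  137.7] t 6.2833 F [ 0.9  0.2 -0. ]
[array([223., 197.]), array([176., 197.]), array([172., 100.]), array([227.,  98.])]
```

View pics/w2.png

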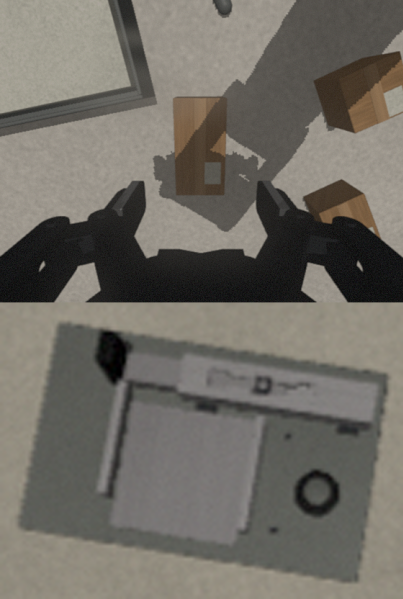

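The carton's corners lie at (173..227, 97..195), as predicted. The stop plate has moved out and the pin stands in the middle hole. Now I descend and grasp.

>>> {"name": "carry_out", "arguments": {
  "delta_pos": [
    [0.1,0,4],
    [0.1,0,8],
    [0.1,0,11],
    [0.1,0,12.5],
    [0.1,0,12.5],
    [0.1,0,12.5],
    [0.1,0,12.5]
  ],
  "angular": [
    [0,0,0],
    [0,0,0],
    [0,0,0],
    [0,0,0],
    [0,0,0],
    [0,0,0],
    [0,0,0]
  ],
  "fingers": [0.85,0.85,0.85,0.85,0.85,0.85,0.85]
}}

```text
time_s: 6.97
tool_pos: [488.6, -399.1, 18.0]
tool_rot: [0.306, 3.124, -0.004]
force: [0.4, -0.6, 0.6]
gripper_width: 0.85
finger_force: 0.0
```

>>> {"name": "carry_out", "arguments": {
  "delta_pos": [
    [0,0,0],
    [0,0,0],
    [0,0,0],
    [0,0,0],
    [0,0,0],
    [0,0,0]
  ],
  "angular": [
    [0,0,0],
    [0,0,0],
    [0,0,0],
    [0,0,0],
    [0,0,0],
    [0,0,0]
  ],
  "fingers": [0.55,0.55,0.55,0.55,0.55,0.55],
  "newtons": 30
}}

```text
time_s: 7.47
tool_pos: [488.7, -399.7, 18.7]
tool_rot: [0.308, 3.122, -0.004]
force: [1.1, 1.4, 6.6]
gripper_width: 0.648
finger_force: 34.1
```

>>> {"name": "carry_out", "arguments": {
  "delta_pos": [
    [0,0,-3],
    [0,0,-7],
    [0,0,-11],
    [0,0,-14],
    [0,0,-14]
  ],
  "angular": [
    [0,0,0],
    [0,0,0],
    [0,0,0],
    [0,0,0],
    [0,0,0]
  ],
  "fingers": [0.5,0.5,0.5,0.5,0.5]
}}

```text
time_s: 7.88
tool_pos: [490.5, -401.8, 165.7]
tool_rot: [0.307, 3.114, -0.016]
force: [0.5, -0.8, -1.3]
gripper_width: 0.65
finger_force: 33.2
```

```bash
python3 -c "
from h import *
print(bot.observe()['gripper_width'],st(-25,2))
move(st(-25,2),160,-10.25)"
```

```text
0.6495529200924939 [505.75486965 174.61667003]
delta [ 9.76 56.84 -0.06] turn [ 0.2   0.99 88.99] at [ 490.5 -401.8  165.7] t 7.8833 F [ 0.5 -0.8 -1.3]
```

>>> {"name": "carry_out", "arguments": {
  "delta_pos": [
    [9.8,56.5,0],
    [9.8,56.5,0],
    [9.8,56.5,0],
    [9.8,56.5,0],
    [9.8,56.5,0],
    [9.8,56.5,0],
    [9.8,56.5,0],
    [9.8,56.5,0]
  ],
  "angular": [
    [0,1,89],
    [0,1,89],
    [0,1,89],
    [0,1,89],
    [0,1,89],
    [0,1,89],
    [0,1,89],
    [0,1,89]
  ],
  "fingers": [0.5,0.5,0.5,0.5,0.5,0.5,0.5,0.5]
}}

```text
time_s: 8.55
tool_pos: [494.7, -77.9, 155.5]
tool_rot: [-1.714, -2.621, -0.002]
force: [1.9, 0.6, -0.8]
gripper_width: 0.654
finger_force: 33.2
```

```bash
python3 -c "
from h import *
move(st(-25,-2),160,-10.25)"
```

```text
delta [22.36 10.91 -0.3 ] turn [-0.4  -0.42 33.88] at [494.7 -77.9 155.5] t 8.55 F [ 1.9  0.6 -0.8]
```

>>> {"name": "carry_out", "arguments": {
  "delta_pos": [
    [22.4,10.9,0],
    [22.4,10.9,0],
    [22.4,10.9,0],
    [22.4,10.9,0],
    [22.4,10.9,0],
    [22.4,10.9,0],
    [22.4,10.9,0],
    [22.4,10.9,0]
  ],
  "angular": [
    [0,0,34],
    [0,0,34],
    [0,0,34],
    [0,0,34],
    [0,0,34],
    [0,0,34],
    [0,0,34],
    [0,0,34]
  ],
  "fingers": [0.5,0.5,0.5,0.5,0.5,0.5,0.5,0.5]
}}

```text
time_s: 9.22
tool_pos: [503.4, 173.2, 157.1]
tool_rot: [-2.394, -2.017, 0.001]
force: [-1.2, -0.6, -0.5]
gripper_width: 0.649
finger_force: 33.2
```

>>> {"name": "carry_out", "arguments": {
  "delta_pos": [
    [0,0,0],
    [0,0,0]
  ],
  "angular": [
    [0,0,0],
    [0,0,0]
  ],
  "fingers": [0.5,0.5]
}}

```text
time_s: 9.38
tool_pos: [503.6, 168.9, 156.8]
tool_rot: [-2.399, -2.013, 0.004]
force: [0.3, -0.5, -1.4]
gripper_width: 0.649
finger_force: 33.2
```

```bash
python3 -c "
from h import *
move(st(-25,-2),85,-10.25)"
```

```text
delta [0.17 0.18 7.18] turn [-0.53 -0.25  0.24] at [503.6 168.9 156.8] t 9.3833 F [ 0.3 -0.5 -1.4]
```

Lower to just above the fence top (carton bottom about 66 mm) and check the fit from the wrist camera.

>>> {"name": "carry_out", "arguments": {
  "delta_pos": [
    [0.2,0.2,3],
    [0.2,0.2,6],
    [0.2,0.2,7.2],
    [0.2,0.2,7.2],
    [0.2,0.2,7.2],
    [0.2,0.2,7.2]
  ],
  "angular": [
    [-0.5,-0.2,0.2],
    [-0.5,-0.2,0.2],
    [-0.5,-0.2,0.2],
    [-0.5,-0.2,0.2],
    [-0.5,-0.2,0.2],
    [-0.5,-0.2,0.2]
  ],
  "fingers": [0.5,0.5,0.5,0.5,0.5,0.5]
}}

```text
time_s: 9.88
tool_pos: [506.9, 171.1, 86.8]
tool_rot: [2.411, 2.014, 0.005]
force: [-0.4, 0.2, -2.1]
gripper_width: 0.646
finger_force: 33.2
```

```bash
python3 -c "
from h import *
move(st(-25,-2),33,-10.25)
f=grab_frame('wrist'); g=grab_frame('scene')
a=np.hstack([cv2.resize(f['color'],(400,300),interpolation=cv2.INTER_AREA),cv2.resize(g['color'][165:270,215:355],(400,300),interpolation=cv2.INTER_CUBIC)])
cv2.imwrite('pics/w3.png',a[:,:,::-1])
z=bot.observe()['tool_pos'][2]-18.7
for y in(-53,57): print([np.round(np.array(proj(f,np.append(st(x,y),z+44)))/1.4) for x in(-53,3)])
print('fence/stop', [np.round(np.array(proj(f,np.append(st(-25,y),h)))/1.4) for y,h in((-60,52),(64,50))])
"
```

```text
delta [-0.09 -0.18  5.38] turn [ 0.12 -0.14 -0.03] at [506.9 171.1  86.8] t 9.8833 F [-0.4  0.2 -2.1]
[array([154., 280.]), array([242., 279.])]
[array([143., 105.]), array([252., 105.])]
fence/stop [array([198., 230.]), array([198.,  90.])]
```

View pics/w3.png

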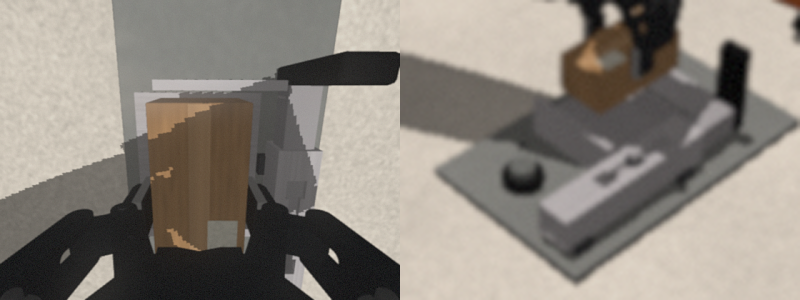

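The carton's far end is at v≈102, and the stop plate's near edge is at v≈92. It is clear of both ends, but 1.5–2 mm closer to the stop than planned, so I shift back slightly while lowering.

>>> {"name": "carry_out", "arguments": {
  "delta_pos": [
    [-0.25,-0.2,0.5],
    [-0.25,-0.2,2],
    [-0.25,-0.2,3.5],
    [-0.25,-0.2,4.8],
    [-0.25,-0.2,5.3],
    [-0.25,-0.2,5.4],
    [-0.25,-0.2,5.4]
  ],
  "angular": [
    [0,0,0],
    [0,0,0],
    [0,0,0],
    [0,0,0],
    [0,0,0],
    [0,0,0],
    [0,0,0]
  ],
  "fingers": [0.5,0.5,0.5,0.5,0.5,0.5,0.5]
}}

```text
time_s: 10.57
tool_pos: [503.3, 169.3, 31.5]
tool_rot: [-2.409, -2.014, -0.001]
force: [-1.4, 0.1, 0.9]
gripper_width: 0.645
finger_force: 33.7
```

>>> {"name": "carry_out", "arguments": {
  "delta_pos": [
    [0,0,0],
    [0,0,0],
    [0,0,0],
    [0,0,0]
  ],
  "angular": [
    [0,0,0],
    [0,0,0],
    [0,0,0],
    [0,0,0]
  ],
  "fingers": [0.85,0.85,0.85,0.85]
}}

```text
time_s: 10.9
tool_pos: [503.5, 169.5, 31.3]
tool_rot: [-2.41, -2.014, -0.002]
force: [-0.1, 0.5, 0.1]
gripper_width: 0.851
finger_force: 0.0
```

>>> {"name": "carry_out", "arguments": {
  "delta_pos": [
    [0,0,-2],
    [0,0,-5],
    [0,0,-9],
    [0,0,-12],
    [0,0,-12],
    [0,0,-12]
  ],
  "angular": [
    [0,0,0],
    [0,0,0],
    [0,0,0],
    [0,0,0],
    [0,0,0],
    [0,0,0]
  ],
  "fingers": [0.85,0.85,0.85,0.85,0.85,0.85]
}}

```text
time_s: 11.4
tool_pos: [505.0, 169.6, 154.0]
tool_rot: [2.409, 2.014, 0.01]
force: [-0.1, -0.3, -0.0]
gripper_width: 0.847
finger_force: 0.0
```

```bash
python3 -c "
from h import *
move(st(-25,-124),60,-10.25)
f=grab_frame('wrist'); g=grab_frame('scene')
a=np.hstack([cv2.resize(f['color'],(400,300),interpolation=cv2.INTER_AREA),cv2.resize(g['color'][165:270,215:355],(400,300),interpolation=cv2.INTER_CUBIC)])
cv2.imwrite('pics/w4.png',a[:,:,::-1])
for y in(-53,57): print([np.round(np.array(proj(f,np.append(st(x,y),57)))/1.4) for x in(-53,3)])
"
```

```text
delta [-12.13  -0.06   9.35] turn [ 0.29 -0.22  0.03] at [505.  169.6 154. ] t 11.4 F [-0.1 -0.3 -0. ]
[array([175., 191.]), array([223., 191.])]
[array([173.,  94.]), array([226.,  94.])]
```

View pics/w4.png

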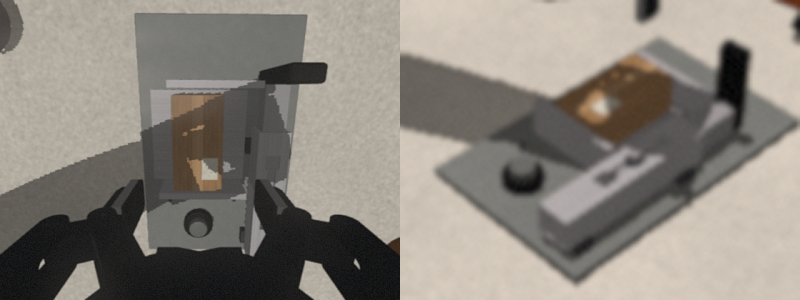

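The carton lies flat in the bay at (172..223, 95..191), matching its predicted place. Next is the button.

>>> {"name": "carry_out", "arguments": {
  "delta_pos": [
    [-4,0,0],
    [-8,-0.1,0],
    [-12.1,-0.1,2],
    [-12.1,-0.1,6],
    [-12.1,-0.1,9.5],
    [-12.1,-0.1,11],
    [-12.1,-0.1,11],
    [-12.1,-0.1,11]
  ],
  "angular": [
    [0,0,0],
    [0,0,0],
    [0,0,0],
    [0,0,0],
    [0,0,0],
    [0,0,0],
    [0,0,0],
    [0,0,0]
  ],
  "fingers": [0,0,0,0,0,0,0,0]
}}

```text
time_s: 12.17
tool_pos: [478.7, 50.4, 38.5]
tool_rot: [-2.407, -2.011, 0.005]
force: [-0.4, 0.2, 0.3]
gripper_width: -0.002
finger_force: 0.0
```

```bash
python3 -c "
from h import *
move(st(-25,-124),28,-10.25)"
```

```text
delta [0.1  0.46 1.05] turn [-0.32 -0.03  0.02] at [478.7  50.4  38.5] t 12.1667 F [-0.4  0.2  0.3]
```

>>> {"name": "carry_out", "arguments": {
  "delta_pos": [
    [0.1,0.4,0.4],
    [0.1,0.4,0.9],
    [0.1,0.4,1.3],
    [0.1,0.4,1.7],
    [0.1,0.4,1.8],
    [0.1,0.4,1.8]
  ],
  "angular": [
    [0,0,0],
    [0,0,0],
    [0,0,0],
    [0,0,0],
    [0,0,0],
    [0,0,0]
  ],
  "fingers": [0,0,0,0,0,0]
}}

```text
time_s: 12.67
tool_pos: [487.0, 51.0, 25.9]
tool_rot: [2.41, 2.015, 0.005]
force: [-3.7, 0.6, 13.7]
gripper_width: -0.0
finger_force: 6.9
```

>>> {"name": "carry_out", "arguments": {
  "delta_pos": [
    [-0.05,-0.3,0],
    [-0.05,-0.3,0],
    [-0.05,-0.3,0]
  ],
  "angular": [
    [0,0,0],
    [0,0,0],
    [0,0,0]
  ],
  "fingers": [0,0,0]
}}

```text
time_s: 12.92
tool_pos: [485.4, 50.9, 26.0]
tool_rot: [2.407, 2.012, 0.011]
force: [1.5, -0.4, 8.1]
gripper_width: 0.0
finger_force: 4.0
```

>>> {"name": "carry_out", "arguments": {
  "delta_pos": [
    [0,0,0.2],
    [0,0,0.3],
    [0,0,0.3],
    [0,0,0.3]
  ],
  "angular": [
    [0,0,0],
    [0,0,0],
    [0,0,0],
    [0,0,0]
  ],
  "fingers": [0,0,0,0]
}}

```text
time_s: 13.25
tool_pos: [485.6, 51.0, 25.6]
tool_rot: [2.408, 2.014, 0.008]
force: [-8.6, -0.6, 26.6]
gripper_width: -0.001
finger_force: 13.8
```

The descent stopped hard at z≈26, so the wide closed fingertips may be sitting on the housing rim. I'll lift and press with one tilted fingertip edge instead.

>>> {"name": "carry_out", "arguments": {
  "delta_pos": [
    [0,0,-0.7],
    [0,0,-2],
    [0,0,-4],
    [0,0,-4]
  ],
  "angular": [
    [0,0,0],
    [0,0,0],
    [0,0,0],
    [0,0,0]
  ],
  "fingers": [0,0,0,0]
}}

```text
time_s: 13.58
tool_pos: [484.6, 50.9, 63.7]
tool_rot: [2.408, 2.013, 0.01]
force: [1.4, 0.9, 0.2]
gripper_width: -0.001
finger_force: 0.0
```

```bash
python3 -c "
from h import *
move(st(-25,-124),28,-10.25)
f=grab_frame('wrist'); c=f['color']
u,v=map(int,proj(f,np.append(st(-25,-124),28))); print(u,v)
g=grab_frame('scene');u2,v2=map(int,proj(g,np.append(st(-25,-124),28)));print(u2,v2)
a=np.hstack([cv2.resize(c[max(0,v-75):v+75,u-100:u+100],(400,300),interpolation=cv2.INTER_CUBIC),cv2.resize(g['color'][v2-30:v2+30,u2-40:u2+40],(400,300),interpolation=cv2.INTER_CUBIC)])
cv2.imwrite('pics/b.png',a[:,:,::-1])"
```

```text
delta [-0.05 -0.14  3.57] turn [ 0.38 -0.15  0.04] at [484.6  50.9  63.7] t 13.5833 F [1.4 0.9 0.2]
277 237
257 223
```

View pics/b.png

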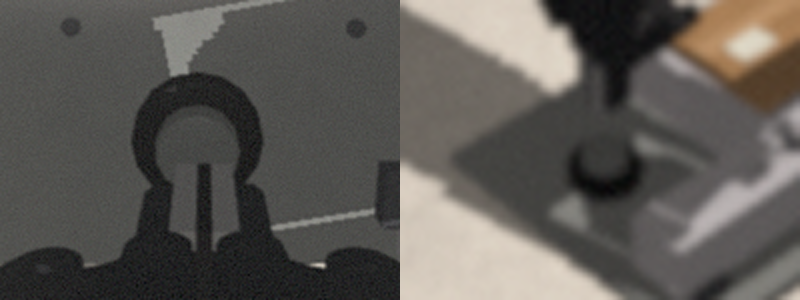

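The button (26 mm, crop column 200, row 150) stands inside a wider black housing, which the closed fingertips overhang. I'll tilt 30° so that only one finger's edge presses.

>>> {"name": "carry_out", "arguments": {
  "delta_pos": [
    [-0.05,0.9,0.5],
    [-0.05,0.9,1.4],
    [-0.05,0.9,1.4],
    [-0.05,0.9,1.4],
    [-0.05,0.9,1.4],
    [-0.05,0.9,1.4],
    [-0.05,0.9,1.4]
  ],
  "angular": [
    [-29.6,0,0],
    [-29.6,0,0],
    [-29.6,0,0],
    [-29.6,0,0],
    [-29.6,0,0],
    [-29.6,0,0],
    [-29.6,0,0]
  ],
  "fingers": [0,0,0,0,0,0,0]
}}

```text
time_s: 14.27
tool_pos: [491.0, 48.7, 46.0]
tool_rot: [2.08, 1.738, 0.459]
force: [1.4, -0.2, 0.8]
gripper_width: -0.001
finger_force: 0.0
```

```bash
python3 -c "
from h import *
s=bot.observe();T=Ro.from_rotvec(s['tool_rot']);print(T.as_matrix().round(2),RS.T@(s['tool_pos'][:2]-O),s['tool_pos'],T.inv().apply([0,0,-1]))
print(T.inv().apply(np.append(st(-15,-124),35)-s['tool_pos'])/10)"
```

```text
[[ 0.18  0.86  0.48]
 [ 0.98 -0.16 -0.09]
 [ 0.    0.49 -0.87]] [ -17.12602212 -124.50126893] [490.99310004  48.73314956  46.01638471] [-0.00142869 -0.49225825  0.87044803]
[ 0.04842222 -0.35723964  1.06365166]
```

>>> {"name": "carry_out", "arguments": {
  "delta_pos": [
    [0.05,-0.2,0.5],
    [0.05,-0.35,1.06],
    [0.05,-0.35,1.06],
    [0.05,-0.35,1.06]
  ],
  "angular": [
    [0,0,0],
    [0,0,0],
    [0,0,0],
    [0,0,0]
  ],
  "fingers": [0,0,0,0]
}}

```text
time_s: 14.6
tool_pos: [493.9, 48.6, 35.2]
tool_rot: [2.079, 1.737, 0.46]
force: [0.6, 0.1, 1.2]
gripper_width: 0.003
finger_force: 0.2
```

>>> {"name": "carry_out", "arguments": {
  "delta_pos": [
    [0,-0.1,0.17],
    [0,-0.15,0.26],
    [0,-0.15,0.26],
    [0,-0.15,0.26]
  ],
  "angular": [
    [0,0,0],
    [0,0,0],
    [0,0,0],
    [0,0,0]
  ],
  "fingers": [0,0,0,0]
}}

```text
time_s: 14.93
tool_pos: [493.7, 48.8, 32.8]
tool_rot: [2.078, 1.736, 0.462]
force: [1.9, -1.4, 2.5]
gripper_width: 0.0
finger_force: 1.3
```

>>> {"name": "carry_out", "arguments": {
  "delta_pos": [
    [0,-0.1,0.17],
    [0,-0.15,0.26],
    [0,-0.15,0.26],
    [0,-0.15,0.26]
  ],
  "angular": [
    [0,0,0],
    [0,0,0],
    [0,0,0],
    [0,0,0]
  ],
  "fingers": [0,0,0,0]
}}

```text
time_s: 15.27
tool_pos: [493.6, 48.8, 29.7]
tool_rot: [2.078, 1.736, 0.462]
force: [2.5, -1.6, 4.1]
gripper_width: 0.002
finger_force: 2.2
```

The force rises gradually like a spring, about 5.5 mm in so far. I'll go on to the stop, then release.

>>> {"name": "carry_out", "arguments": {
  "delta_pos": [
    [0,-0.05,0.09],
    [0,-0.1,0.17],
    [0,-0.15,0.26],
    [0,-0.15,0.26]
  ],
  "angular": [
    [0,0,0],
    [0,0,0],
    [0,0,0],
    [0,0,0]
  ],
  "fingers": [0,0,0,0]
}}

```text
time_s: 15.6
tool_pos: [494.2, 48.8, 28.1]
tool_rot: [2.077, 1.736, 0.462]
force: [-10.0, -1.8, 21.5]
gripper_width: -0.0
finger_force: 10.7
```

Hard stop at about 6–7 mm of travel, so the button is fully down. Release and back off.

>>> {"name": "carry_out", "arguments": {
  "delta_pos": [
    [0,0.2,-0.35],
    [0,1,-2],
    [0,3,-5],
    [0,5,-8.7],
    [0,5,-8.7],
    [0,5,-8.7],
    [0,5,-8.7]
  ],
  "angular": [
    [0,0,0],
    [0,0,0],
    [0,0,0],
    [0,0,0],
    [0,0,0],
    [0,0,0],
    [0,0,0]
  ],
  "fingers": [0,0,0,0,0,0,0]
}}

```text
time_s: 16.18
tool_pos: [491.7, 48.6, 124.3]
tool_rot: [2.082, 1.739, 0.457]
force: [-0.7, -0.5, 0.3]
gripper_width: -0.002
finger_force: 0.0
```

```bash
python3 -c "
from h import *
s=bot.observe();print(s['tool_pos'],s['force'],s['joint_vel'].round(3))
print(bot.finish_job())"
```

```text
[491.66425962  48.64865391 124.29258268] [-0.71021373 -0.48173689  0.30061155] [-0.003  0.025  0.025 -0.    -0.005 -0.001]
the job is handed in; nothing more can be done
None
```

I handed the job in at about 16 s of the 70 s allowed. The stop arm is in the second hole with its pin up, the long carton lies flat in the bay, and the read button was pressed to its stop and released; the hand-in returned no verdict.

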